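Seat the rolling mould in its press and swing the arm over it

TASK

Get the wooden mould ready for pressing: with the fingertips, push the mould along the bed until it is fully home against the end stop, then push the press's swing arm round until its round pad stands centred over the round steel plate in the middle of the mould's top. Only push: do not lift the mould, and leave the matchbox, the tin and the tied bundle where they are.

Things in the scene. Friction and masses are not known exactly. Their poses are not given: they have to be found in the camera images.
- press: The press, bolted down: grey bed plate 280 x 125 mm, 12 mm thick. Origin on the tabletop, on the bed's centre line; x runs along the bed to the end stop, y to the side with the arm's pivot post, z up. Two rails along x (95 mm clear between them, x -110 to 110 mm, tops 32 mm above the table) guide the mould. The bed's end at negative x is open.
- press_stop (a point): Middle of the end stop's face at bed height: x = 100, y = 0, z = 12 mm in the press's frame. The stop is a dark steel bar across the bed, 15 mm thick, its top 47 mm above the table.
- mould: Loose wooden mould block 130 (its x) x 90 (y) x 42 mm (z), 0.3 to 0.5 kg, lying on the bed between the rails, long side along the press's x. Origin at the centre of its underside, 12 mm above the table; fully home it is at x = 35, y = 0 in the press's frame, and it starts 30 to 70 mm short of that. Slides with plain friction (2 to 9 N) and stays where it is left.
- mould_plate (a point): Centre of the flat round steel plate (44 mm across, flush) in the middle of the mould's top, 54 mm above the table; moves with the mould.
- pivot (a point): Point on the arm's vertical pivot axis, 64 mm above the table: x = 35, y = 80 mm in the press's frame. The pivot post's nut tops out 87 mm above the table.
- swing_arm (a joint): Angle (rad) of the swing arm, positive counter-clockwise from above. 0: it points along the press's negative x, beside the bed; pi/2: along negative y, square across the bed, pad over the plate of a fully home mould. Starts at -0.7 to -0.15 (swung outwards); turns from -0.85 to 2.5 with no stop at pi/2. Friction (0.14 N m, 1 to 2 N at the bar) holds it where it is left.
- pad (a point): Centre of the top of the arm's round pad, 36 mm across, 80 mm from the pivot; its underside clears the mould by 5 mm. The arm is a steel bar 22 mm wide, reaching 185 mm from the pivot, underside 64 and top 80 mm above the table. A black ball 22 mm across stands on it 170 mm from the pivot, top 107 mm above the table; between pad and ball the bar's side is free to push on.
- matchbox: Bystander: matchbox 52 x 36 x 15 mm lying on the table beside the bed at the press's negative y side, origin under its centre. Leave alone.
- tin: Bystander: round tin 54 mm across, 48 mm high, standing beside the bed at the press's negative y side, origin under its centre. Leave alone.
- bundle: Bystander: tied bundle of ten thin rolls, 72 x 36 x 27 mm, lying beyond the pivot post at the press's positive y side, origin under its centre. Leave alone.
There are look-alikes about, which are no part of the job. What is meant by the mould is not black, and is the smaller of those in its own colour.

How it is judged:
On the way, in this order (a step that is already met when the one before it is completed fails the run):
1. the mould is home against the end stop while the arm is still swung out of the way (x of mould in the frame of press above 0.031 m and value of joint swing_arm below 0.7 rad), for 0.2 s.
2. the pad stands over the plate, the mould still home (horizontal distance between pad and mould_plate below 0.012 m and x of mould in the frame of press above 0.031 m), for 0.2 s.
At the end, for the whole second after the job is handed in: The mould lies flat on the bed within 4 mm of the end stop, the centre of the arm's pad is within 12 mm (seen from above) of the centre of the mould's plate, and both are at rest (all of step 2 and z of mould in the frame of press below 0.016 m and velocity of joint swing_arm between -0.05 and 0.05 rad/s and linear speed of mould below 0.02 m/s); the robot touches nothing.
It fails at once if the mould was lifted or tipped (z of mould in the frame of press above 0.02 m or angle between mould's own z axis and vertical above 0.15 rad).
It fails at once if the matchbox was moved (distance of matchbox from where it was at the start of the episode above 0.015 m).
It fails at once if the tin was moved (distance of tin from where it was at the start of the episode above 0.015 m).
It fails at once if the bundle was moved (distance of bundle from where it was at the start of the episode above 0.015 m).
It fails at once if the mould or the press was pushed with something other than the fingers (contact force between the arm and mould above 3 N or contact force between the arm and press above 3 N).
It also fails if it takes over 56 s, if anything falls off the work surface, if the arm or the gripper's body presses on something with over 40 N, if the wrist force passes 120 N, or if a joint passes its speed limit or range.

ROBOT

A 7-joint arm with a two-finger parallel gripper is mounted at the origin on the work surface. World frame = base frame: x ahead of the robot, y to its left, z up, the work surface at z = 0. Lengths are in m, angles in rad, forces in N, time in s.
With the tool pointing down it reaches from about 0.425 to 0.925 m from the base axis. Payload 6.8 kg.
Tool frame: the origin (TCP) lies at the very end of the fingers, on their centre line; the grasp point (between the pads) lies bot.hold_point_z behind it (bot.hold_point_z is the distance from the TCP to the grasp point, in m); x points along the fingers, z is the direction in which the jaws open and shut, and the axes are right-handed (so a half turn about x gives the same grasp; the last joint's range is limited). The gripper opens to 85 mm and grips with 20 to 120 N. Pads are 22 mm wide; open, the fingers measure 114 mm over their backs; the gripper's body (76 mm by 85 mm) begins 54 mm behind the grasp point. The pads swing forward as they close: fully open they stand 13 mm farther back than shut.
Start: joints at [-1.393, 0.477, 0.022, 1.555, -0.011, 1.109, -0.083], TCP at [0.19, 0.648, 0.198] pointing down, gripper open.
Joint ranges: [-2.96, 2.96], [-0.34, 2.1], [-1.41, 1.46], [0.24, 2.44], [-1.37, 4.51], [0.17, 1.92], [-2.96, 2.96]. Speed limits (rad/s): [2.39, 2.39, 3.14, 3.14, 3.14, 3.14, 3.14].

INTERFACE

Orientations are given as a unit quaternion [w, x, y, z].
In Python, from station import bot gives the robot as it stands.
- The arm moves only by the tool drive_tool, never from a script. Its arguments are lists of equal length, an entry for each row: "slide": the shift along the world's x, y, z in mm, a list of three; "turn": the turn, a rotation vector about the world's x, y, z in rad, a list of three; "gripper": the opening, from 0 (shut) to 1 (fully open). A call has 1 to 10 rows; each row is the pose to reach, as a shift and turn from the pose measured when the call began; what a row does not reach only later rows make up. A row lasts 1/10 s, in which the tool goes at most 50 mm and 8.59 degrees, less where a joint would pass 70% of its speed; a pose out of reach is approached as far as the arm can. A call with a gripper value outside its range is refused whole. The fingers move at their own pace and stop on an object; "squeeze" is the grip in N (left out, the last holds). Time passes only in rows, so rows that repeat a pose let the fingers close. It gives the time, the measured TCP pose, the force and the opening at its end, in the units of the state.
- bot.get_obs(): the state, without advancing time (a new reading comes with each control period).
- bot.read_camera(name): name is "side" or "top"; returns a dict with "color" (400x640x3 uint8, red, green, blue), "fovy" (degrees; the focal length in pixels is half the picture's height over the tangent of half this angle, whatever the lens; pixels are square), "cx", "cy" (the principal point, pixels), "R" (3x3) and "t" (3): a world point X has camera coordinates R X + t. Camera axes: x right, y down, z forward; pixel columns grow to the right and rows downward; lengths in m; the calibration is good to about 2 mm. A picture is of the moment at which its call begins. There is no depth.
- bot.hand_in(): hands the job in, once; it reports no verdict.
The state is a dict: "t": time; "q": joint angles; "joint_vel": joint speeds; "joint_torque": joint torques, N m; "eef_pos": TCP position; "tool_rot": TCP orientation; "contact_force": force on the tool from outside, world axes, zero at the start; "torque": the same for the moment, N m; "gripper_width": opening from 0.0 (shut) to 1.0 (fully open).
Only numpy, scipy, OpenCV 4.12 (cv2) and the standard library are available. Lean on these libraries where they do the work, as an engineer would, in place of code of your own. Each camera call takes 0.05 s, during which the arm holds its last target.

## Working session

There is one attempt and no reset: what is moved stays moved. The work goes in short steps, Python scripts to look and compute and a tool call to move; the robot and the scene stay as the last step left them, time stands still between calls to the robot, and variables do not carry over. Pictures are saved under pics/ and viewed, and the job is handed in when it is done.

Besides the shell and the picture viewer there is one more tool, called after "Call:" as a command line: name --argument value ..., lists and objects as JSON in quotes. drive_tool: Moves the arm, as the interface text tells. Its arguments: {"type":"object","properties":{"slide":{"type":"array"},"turn":{"type":"array"},"gripper":{"type":"array"},"squeeze":{"type":"number"}},"required":["slide","turn","gripper"]}

```bash
ls; mkdir -p pics; python3 - <<'E'
from station import bot
import cv2
o=bot.get_obs();print(o, bot.hold_point_z)
for n in("side","top"):
    c=bot.read_camera(n);cv2.imwrite(f"pics/{n}0.png",c["color"][:,:,::-1]);print(n,{k:v for k,v in c.items() if k!="color"})
E
```

```text
pics
{'t': 0.0, 'q': array([-1.3930944 ,  0.47776991,  0.02237859,  1.55645536, -0.01149192,
        1.10930889, -0.08308805]), 'joint_vel': array([ 6.79526972e-05, -5.23932212e-05, -1.08329817e-04, -1.13013937e-03,
        1.30690446e-03, -8.84373410e-04, -2.51650497e-03]), 'joint_torque': array([ 7.06685514e-04, -5.96455300e+01,  1.60812434e+00, -2.81194353e+01,
        1.24632526e-02,  9.40079684e-03,  1.21420936e-05]), 'eef_pos': array([0.19016102, 0.6469766 , 0.19654513]), 'tool_rot': array([ 0.56563281, -0.42412409,  0.56658776,  0.42326894]), 'contact_force': array([-0.02403649,  0.86196901, -0.04260899]), 'torque': array([0.01517044, 0.00255224, 0.01159079]), 'gripper_width': 0.9977430505374357} 0.0187
side {'fovy': 44.240337853369084, 'cx': 310.3444559424013, 'cy': 207.91040392775767, 'R': array([[-0.89331577, -0.44932742,  0.00958143],
       [-0.34416849,  0.67022632, -0.65752927],
       [ 0.2890242 , -0.59067889, -0.75336808]]), 't': array([0.57336843, 0.28327623, 1.04551092])}
top {'fovy': 54.2214848049654, 'cx': 317.2293275341111, 'cy': 203.33056855305625, 'R': array([[ 0.00415176, -0.99998758, -0.00275787],
       [-0.99501129, -0.00385617, -0.09968783],
       [ 0.09967596,  0.003158  , -0.99501494]]), 't': array([-0.00919549,  0.65353951,  0.85796934])}
```

View pics/top0.png

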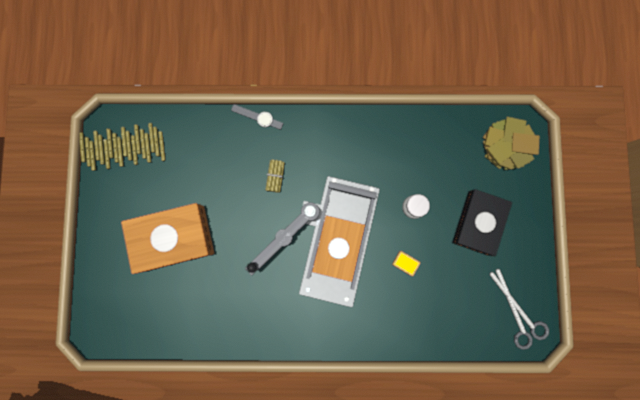

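View pics/side0.png

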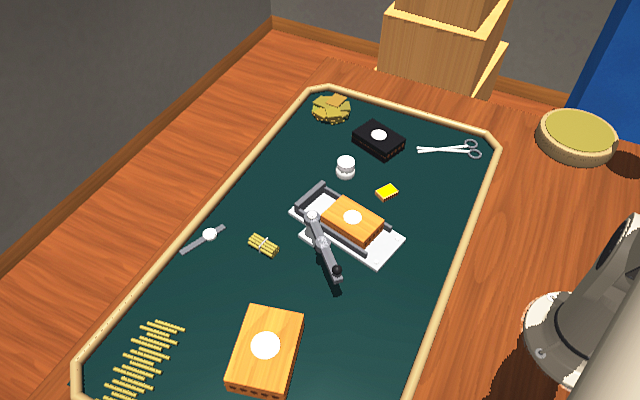

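Candidates for the mould: the large wooden block at top (164,238), the wooden block on the press at (338,248), and the black block at (485,222). It has to be not black and the smaller in its colour, so I choose the one on the press at (338,248). Close crop to check.

```bash
cat > h.py <<'E'
import numpy as np,cv2
from station import bot
def cam(n):
    c=bot.read_camera(n); c["f"]=200/np.tan(np.radians(c["fovy"]/2)); return c
def ray(c,px,z):
    d=c["R"].T@np.array([(px[0]-c["cx"])/c["f"],(px[1]-c["cy"])/c["f"],1]); o=-c["R"].T@c["t"]
    return o+d*(z-o[2])/d[2]
def proj(c,X):
    p=c["R"]@np.asarray(X)+c["t"]; return p[:2]/p[2]*c["f"]+[c["cx"],c["cy"]]
E
python3 - <<'E'
import cv2
a=cv2.imread('pics/top0.png')[165:315,230:390];cv2.imwrite('pics/topc.png',cv2.resize(a,(640,600),interpolation=cv2.INTER_CUBIC))
a=cv2.imread('pics/side0.png')[170:310,280:420];cv2.imwrite('pics/sidec.png',cv2.resize(a,(560,560),interpolation=cv2.INTER_CUBIC))
E
```

```text
(no output)
```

View pics/topc.png

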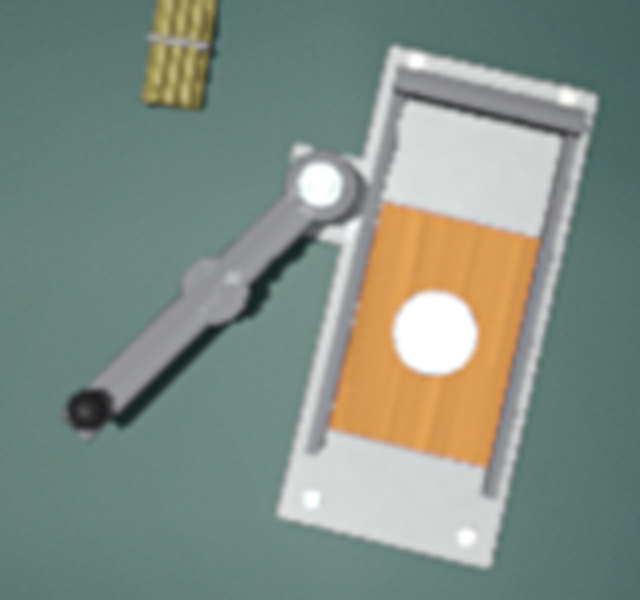

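View pics/sidec.png

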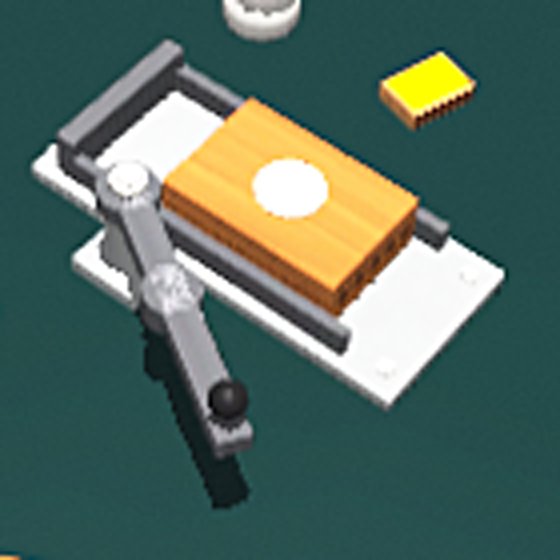

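The crop confirms it: small wooden block with a round plate in the press (crop plate at (435,333), bed corners around (392,46), (596,95), (491,567), (279,516); nut (320,185), ball (89,410)). Now measuring.

```bash
cat >> h.py <<'E'
def measure(c,off=(0,0)):
    im=c["color"]
E
python3 - <<'E'
from h import *
c=cam("top")
px=np.array([(392,46),(596,95),(491,567),(279,516)])/4+[229.6,164.6]
W=np.array([ray(c,p,.012)[:2] for p in px])
L=np.array([(140,62.5),(140,-62.5),(-140,-62.5),(-140,62.5)])/1000
# rigid fit
wc=W.mean(0); H=(L).T@(W-wc); th=np.arctan2(H[0,1]-H[1,0],H[0,0]+H[1,1])
R=np.array([[np.cos(th),-np.sin(th)],[np.sin(th),np.cos(th)]])
print("bed origin",wc,"yaw",th,"resid mm",((L@R.T+wc)-W)*1000)
nut=ray(c,np.array([320,185])/4+[229.6,164.6],.087)[:2]
print("nut press",(nut-wc)@R)
im=c["color"].astype(int)
hsv=cv2.cvtColor(c["color"],cv2.COLOR_RGB2HSV)
sub=np.zeros((400,640),np.uint8);sub[200:290,300:380]=1
m=((hsv[...,0]<22)&(hsv[...,1]>110)&(hsv[...,2]>120)).astype(np.uint8)*sub
cs,_=cv2.findContours(m,cv2.RETR_EXTERNAL,cv2.CHAIN_APPROX_NONE);k=max(cs,key=cv2.contourArea)
b=cv2.boxPoints(cv2.minAreaRect(k));print(b)
print("mould corners press",[((ray(c,p,.054)[:2]-wc)@R*1000).round(1) for p in b])
pl=((im.min(2)>240)).astype(np.uint8);n,l,s,ce=cv2.connectedComponentsWithStats(pl)
for i in range(1,n):
    if s[i,4]>40: print(s[i],ce[i],((ray(c,ce[i],.054)[:2]-wc)@R*1000).round(1))
ball=ray(c,np.array([89,410])/4+[229.6,164.6],.096)[:2]
bp=(ball-wc)@R*1000;piv=[35,80];d=bp-piv
print("ball press",bp,"r",np.hypot(*d),"ang",np.arctan2(-d[1],-d[0]))
for n,P in dict(matchbox=(406,264),tin=(417,206),bundle=(275,176)).items():
    p=ray(c,P,.02)[:2];print(n,p,(p-wc)@R*1000)
np.savez("press.npz",o=wc,R=R,th=th)
for nm,l in dict(stop=(100,0),pivot=(35,80),rear=(-140,0),mouldrear=(-75,0)).items(): print(nm,R@(np.array(l)/1e3)+wc)
print("xdir",R[:,0],"ydir",R[:,1], "ballworld",ball)
# tool axes
from scipy.spatial.transform import Rotation as Ro
q=bot.get_obs()["tool_rot"];print(Ro.from_quat(q[[1,2,3,0]]).as_matrix())
E
```

```text
bed origin [ 0.57018714 -0.05862622] yaw -0.22988150241699434 resid mm [[ 0.7238453   0.93071816]
 [ 0.82388549 -1.3613162 ]
 [-1.057868   -0.29325408]
 [-0.48986279  0.72385211]]
nut press [0.04459043 0.08038558]
[[311.7663  271.25397]
 [325.2708  215.30675]
 [364.8933  224.87079]
 [351.3888  280.818  ]]
mould corners press [array([-80.7,  46.1]), array([45.4, 45.6]), array([ 45.1, -44.5]), array([-80.7, -42.7])]
[409 197  10  18  51] [411.54901961 205.90196078] [ 110.2 -136.1]
[306 207   8   9  62] [309.38709677 210.75806452] [47.1 82.2]
[152 226  24  24 378] [165.02645503 238.1984127 ] [-85.8 378. ]
[329 239  20  19 288] [338.30208333 247.90277778] [-17.8   1.2]
ball press [-98.26143144 169.60041759] r 160.58282580162583 ang -0.591937727285318
matchbox [ 0.51687788 -0.20910419] [ -17.61863449 -158.66656717]
tin [ 0.64953576 -0.23693875] [ 117.8919039  -155.54119101]
bundle [0.71843726 0.09210035] [110.00528654 180.54205942]
stop [ 0.66755648 -0.08141243]
pivot [0.62249538 0.01129408]
rear [ 0.43387006 -0.02672552]
mouldrear [ 0.49716013 -0.04153656]
xdir [ 0.9736934  -0.22786214] ydir [0.22786214 0.9736934 ] ballworld [0.51315614 0.12890265]
[[-3.17987824e-04 -9.59426245e-01  2.81959533e-01]
 [-1.35136524e-03  2.81959702e-01  9.59425297e-01]
 [-9.99999036e-01 -7.59447507e-05 -1.38619503e-03]]
```

The nut and the ball both suggest that the press origin is about 10 mm ahead of the bed's middle. I'll check this with the stop, the rail ends and the side view.

```bash
python3 - <<'E'
from h import *
D=np.load("press.npz");o,R=D["o"],D["R"]
t,s=cam("top"),cam("side")
T=lambda x,y:(x/4+229.6,y/4+164.6); S=lambda x,y:(x/4+279.6,y/4+169.6)
P=lambda c,p,z:((ray(c,p,z)[:2]-o)@R*1000).round(1)
print("rail ends top",P(t,T(314,447),.032),P(t,T(489,494),.032))
print("rail ends side top-edge",P(s,S(347,330),.032),P(s,S(447,227),.032))
print("stop back edge top",P(t,T(397,70),.047),P(t,T(588,112),.047))
print("stop back edge side",P(s,S(60,135),.047),P(s,S(168,42),.047))
print("nut side",P(s,S(128,180),.087))
print("plate side",P(s,S(291,188),.054))
print("bed corners side",P(s,S(503,272),.012),P(s,S(390,405),.012),P(s,S(34,165),.012))
print("ball side",P(s,S(229,400),.096))
E
```

```text
rail ends top [-95.2  51.5] [-97.7 -49.6]
rail ends side top-edge [-96.5  52. ] [-98. -51.]
stop back edge top [120.8  55. ] [122.4 -54.9]
stop back edge side [123.3  55.5] [123.  -51.5]
nut side [45.8 82.8]
plate side [-16.2   1.8]
bed corners side [-137.1  -58.9] [-139.9   66.5] [139.9  62.6]
ball side [-97.8 171.7]
```

Origin = bed middle + 10 mm along x (the nut, rail ends and stop together). In the press frame the mould is then at x ≈ -27, about 62 mm short, with the swing arm at ≈ -0.56 rad. Both are within the stated ranges. Next move: shut the fingers and go behind the mould.

```bash
cat >> h.py <<'E'
_D=np.load("press.npz"); RP=_D["R"]; OP=_D["o"]+RP@np.array([.010,.0008])
def w(x,y): return (OP+RP@np.array([x,y])/1000)
def pf(X): return (np.asarray(X)[:2]-OP)@RP*1000
def go(x,y,z):  # mm press frame x,y, z -> needed slide mm
    e=bot.get_obs()["eef_pos"]; return (np.r_[w(x,y)*1000,z]-e*1000).round(1)
E
python3 -c "
from h import *
print(OP,go(-122,0,150),w(-122,0))"
```

```text
[ 0.58010636 -0.06012589] [ 271.1 -679.7  -47.1] [ 0.46131576 -0.03232671]
```

Call:
drive_tool --slide '[[30, -45, 0], [65, -80, 0], [100, -115, 0], [135, -150, 0], [170, -190, 0], [205, -230, 0], [230, -275, 0], [240, -320, 0], [250, -365, 0], [255, -410, 0]]' --turn '[[0, 0, 0], [0, 0, 0.056], [0, 0, 0.056], [0, 0, 0.056], [0, 0, 0.056], [0, 0, 0.056], [0, 0, 0.056], [0, 0, 0.056], [0, 0, 0.056], [0, 0, 0.056]]' --gripper '[0, 0, 0, 0, 0, 0, 0, 0, 0, 0]'

```text
t: 1.25
eef_pos: [0.4461, 0.2349, 0.1971]
tool_rot: [0.554, -0.439, 0.554, 0.439]
contact_force: [1.2, -0.5, 0.4]
gripper_width: 0.001
```

```bash
python3 -c "
from h import *
print(bot.get_obs()['eef_pos'],go(-122,0,150),w(-122,0))"
```

```text
[0.44607458 0.23487348 0.19712278] [  15.2 -267.2  -47.1] [ 0.46131576 -0.03232671]
```

Call:
drive_tool --slide '[[0, -45, 0], [0, -90, 0], [5, -135, 0], [10, -180, 0], [13, -225, 0], [15, -267, 0], [15, -267, -40], [15, -267, -85], [15, -267, -115], [15, -267, -115]]' --turn '[[0, 0, 0], [0, 0, 0], [0, 0, 0], [0, 0, 0], [0, 0, 0], [0, 0, 0], [0, 0, 0], [0, 0, 0], [0, 0, 0], [0, 0, 0]]' --gripper '[0, 0, 0, 0, 0, 0, 0, 0, 0, 0]'

```text
t: 2.25
eef_pos: [0.4578, -0.0324, 0.0791]
tool_rot: [0.552, -0.438, 0.557, 0.44]
contact_force: [0.4, -0.3, -0.5]
gripper_width: 0.0
```

```bash
python3 - <<'E'
from h import *
print(bot.get_obs()['eef_pos'],pf(bot.get_obs()['eef_pos']),go(-122,0,25))
for n in("top","side"):
    c=cam(n);a=c["color"][140:320,220:420,::-1];cv2.imwrite(f"pics/{n}1.png",cv2.resize(a,(600,540),interpolation=cv2.INTER_CUBIC))
E
```

```text
[ 0.45780228 -0.03238651  0.07909124] [-125.40742697   -0.85882387] [  3.5   0.1 -54.1]
```

View pics/side1.png

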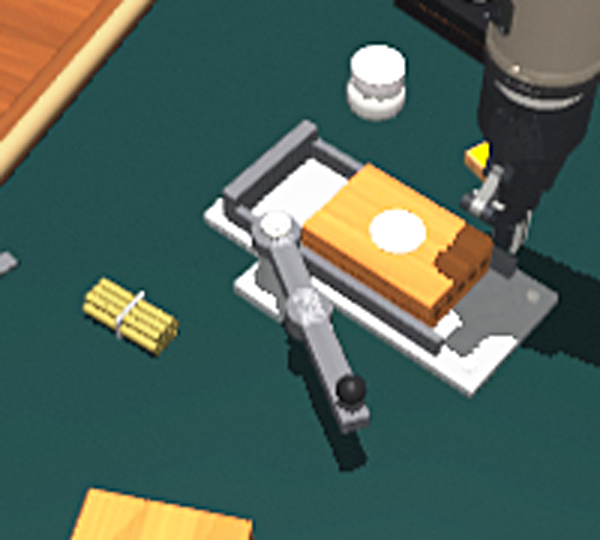

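View pics/top1.png

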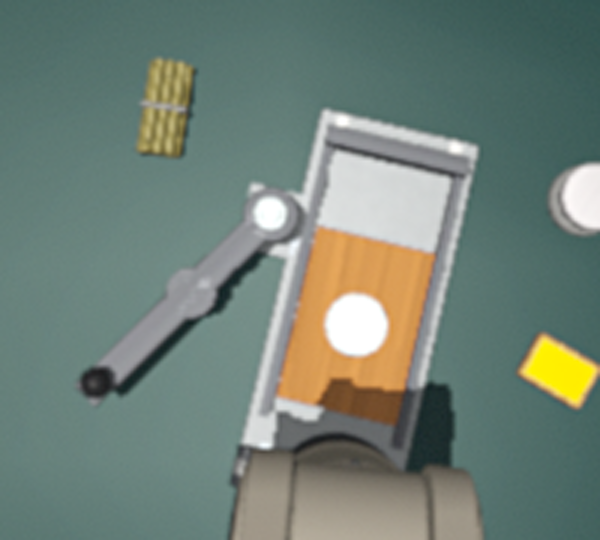

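The side view shows the fingertips at about (520,235), behind the mould over the bed and clear of it. Lowering.

Call:
drive_tool --slide '[[0, 0, -20], [0, 0, -40], [0, 0, -50], [0, 0, -50]]' --turn '[[0, 0, 0], [0, 0, 0], [0, 0, 0], [0, 0, 0]]' --gripper '[0, 0, 0, 0]'

```text
t: 2.75
eef_pos: [0.4615, -0.0321, 0.033]
tool_rot: [0.554, -0.439, 0.554, 0.439]
contact_force: [-0.6, -0.2, 0.6]
gripper_width: 0.0
```

```bash
python3 - <<'E'
from h import *
print(pf(bot.get_obs()['eef_pos']),bot.get_obs()['contact_force'],"per 10mm",RP[:,0]*10)
c=cam("side");a=c["color"][170:290,310:430,::-1];cv2.imwrite(f"pics/side2.png",cv2.resize(a,(480,480),interpolation=cv2.INTER_CUBIC))
E
```

```text
[-121.84382307    0.26979495] [-0.62500595 -0.22464166  0.55370475] per 10mm [ 9.73693403 -2.27862145]
```

View pics/side2.png

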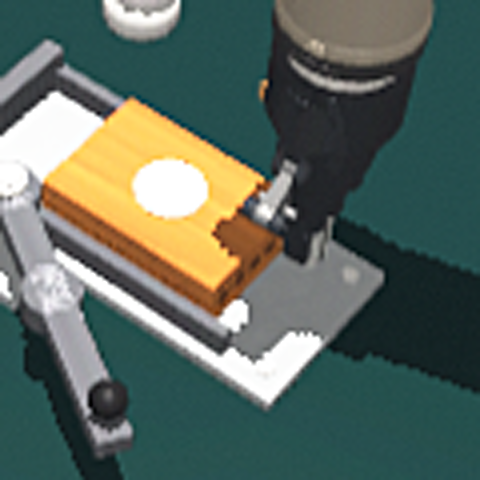

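The fingertips at crop (318,250) stand behind the mould's rear face, clear of the rails. Pushing along the press's x.

Call:
drive_tool --slide '[[6.8, -1.6, 0], [13.6, -3.2, 0], [19.5, -4.6, 0], [25.3, -5.9, 0], [31.2, -7.3, 0], [37, -8.7, 0], [42.8, -10, 0], [48.7, -11.4, 0], [54.5, -12.8, 0], [58.4, -13.7, 0]]' --turn '[[0, 0, 0], [0, 0, 0], [0, 0, 0], [0, 0, 0], [0, 0, 0], [0, 0, 0], [0, 0, 0], [0, 0, 0], [0, 0, 0], [0, 0, 0]]' --gripper '[0, 0, 0, 0, 0, 0, 0, 0, 0, 0]'

```text
t: 3.8
eef_pos: [0.5209, -0.046, 0.0335]
tool_rot: [0.554, -0.439, 0.554, 0.438]
contact_force: [-0.6, -0.0, -0.0]
gripper_width: 0.003
```

```bash
python3 - <<'E'
from h import *
print(pf(bot.get_obs()['eef_pos']),bot.get_obs()['contact_force'])
for n in("top","side"):
    c=cam(n);a=c["color"][160:300,270:410,::-1];cv2.imwrite(f"pics/{n}3.png",cv2.resize(a,(420,420),interpolation=cv2.INTER_CUBIC))
cv2.imwrite("pics/b3.png",np.hstack([cv2.imread("pics/top3.png"),cv2.imread("pics/side3.png")])[:,:800])
E
```

```text
[-60.83160028   0.22608271] [-0.62741192 -0.0437272  -0.01406866]
```

View pics/b3.png

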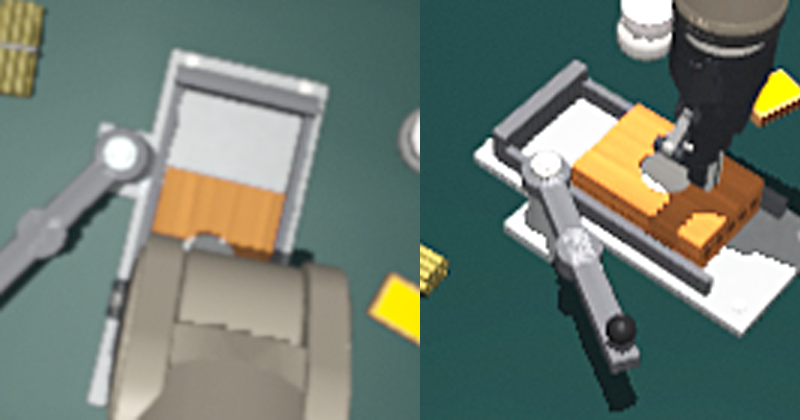

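The mould has not moved: its front edge is still at the same pixel, and the fingertips appear to be over its top although the TCP reads z 33 mm. Checking that against the calibration.

```bash
python3 - <<'E'
from h import *
o=bot.get_obs();print(o["eef_pos"],o["tool_rot"])
s=cam("side");print("tcp proj side",proj(s,o["eef_pos"]))
a=s["color"][150:270,330:450,::-1].copy()
a=cv2.resize(a,(600,600),interpolation=cv2.INTER_CUBIC)
for z,col in((0,(0,0,255)),(.03,(0,255,0)),(.06,(255,0,0))):
    p=(proj(s,o["eef_pos"]+[0,0,z])-[330,150])*5; cv2.circle(a,tuple(int(v) for v in p),4,col,-1)
for x in(-92,):
  for y in(-45,45):
    for z in(12,54):
      p=(proj(s,[*w(x,y),z/1000])-[330,150])*5; cv2.circle(a,tuple(int(v) for v in p),4,(255,0,255),1)
cv2.imwrite("pics/s4.png",a)
E
```

```text
[ 0.52096786 -0.04604139  0.03350122] [ 0.55454796 -0.43952885  0.55421916  0.43832873]
tcp proj side [363.32086265 228.89315709]
```

View pics/s4.png

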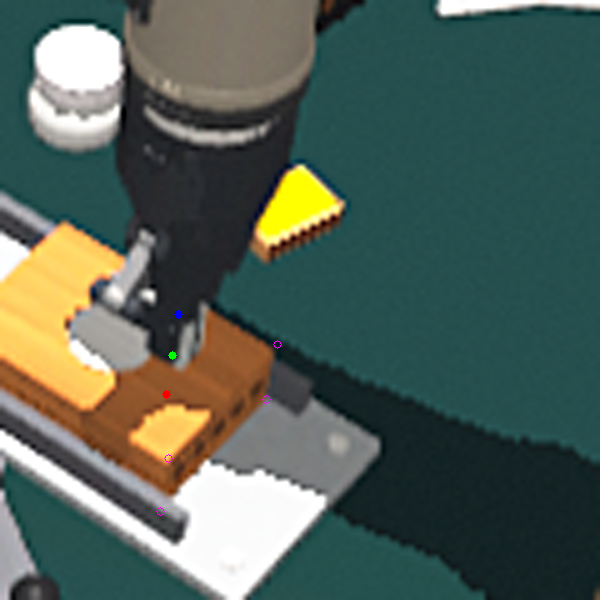

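```bash
python3 - <<'E'
from h import *
s=cam("side")
for z in(0,.02,.025,.03): print(z,(proj(s,[.4615,-.0321,.033+z])-[310,170])*4, "now",(proj(s,bot.get_obs()["eef_pos"]+[0,0,z])-[335,190])*12)
a=s["color"][190:240,335:385,::-1]
cv2.imwrite("pics/s5.png",cv2.resize(a,(600,600),interpolation=cv2.INTER_CUBIC))
E
```

```text
0 [296.42534641 287.93741009] now [343.54539037 469.06490953]
0.02 [300.59032639 267.35838241] now [352.64781838 406.65113739]
0.025 [301.64856296 262.12967066] now [354.95977867 390.79842611]
0.03 [302.71372969 256.86671722] now [357.28655994 374.84409001]
```

View pics/s5.png

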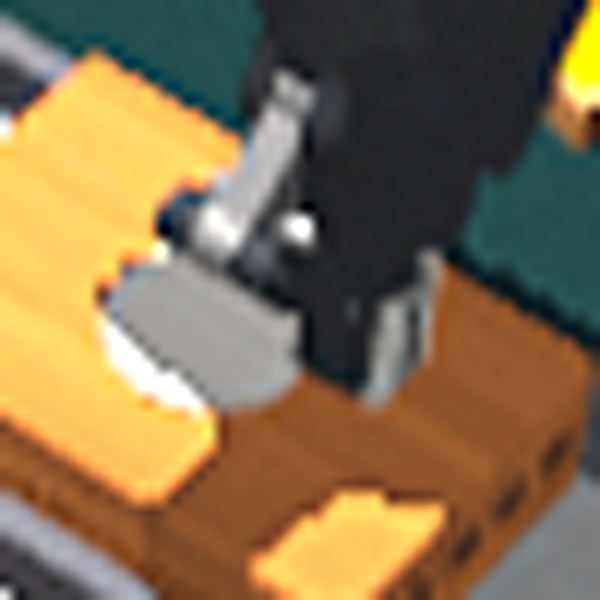

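In both side views the visible tips end about 25 mm above the reported TCP: at z 33 mm they passed over the mould's top, with no force and no movement. I'll go back up and out behind the mould, then lower in small steps using the picture and the force.

Call:
drive_tool --slide '[[0, 0, 15], [-20, 5, 20], [-45, 10, 20], [-62, 14, 20], [-62, 14, 20], [-62, 14, 0], [-62, 14, -10], [-62, 14, -10]]' --turn '[[0, 0, 0], [0, 0, 0], [0, 0, 0], [0, 0, 0], [0, 0, 0], [0, 0, 0], [0, 0, 0], [0, 0, 0]]' --gripper '[0, 0, 0, 0, 0, 0, 0, 0]'

```text
t: 4.8
eef_pos: [0.4575, -0.0321, 0.0223]
tool_rot: [0.554, -0.439, 0.555, 0.439]
contact_force: [-0.7, -0.4, -0.4]
gripper_width: -0.001
```

```bash
cat >> h.py <<'E'
def snap(name,x0,y0,n,k,marks=()):
    s=cam(name.split("_")[0]); a=cv2.resize(s["color"][y0:y0+n,x0:x0+n,::-1],(n*k,n*k),interpolation=cv2.INTER_CUBIC)
    for X in marks: cv2.circle(a,tuple(int(v) for v in (proj(s,X)-[x0,y0])*k),3,(0,0,255),-1)
    cv2.imwrite(f"pics/{name}.png",a); return s
E
python3 - <<'E'
from h import *
e=bot.get_obs()['eef_pos'];print(e,pf(e),bot.get_obs()['contact_force'])
snap("side_6",340,180,75,8,[e,e+[0,0,.025]])
E
```

```text
[ 0.45750322 -0.03206248  0.02230445] [-125.77246092   -0.6114564 ] [-0.67752416 -0.44840689 -0.41689365]
```

View pics/side_6.png

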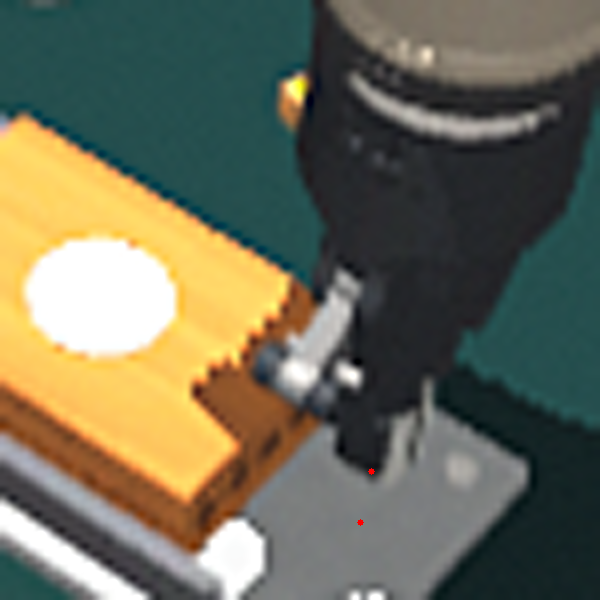

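The tip (≈(375,475)) sits on the TCP+25 mm mark (upper dot), which confirms the offset. Tips are now at about z 47 mm. Lowering 14 mm.

Call:
drive_tool --slide '[[2, 0, -7], [2, 0, -14], [2, 0, -14]]' --turn '[[0, 0, 0], [0, 0, 0], [0, 0, 0]]' --gripper '[0, 0, 0]'

```text
t: 5.15
eef_pos: [0.4596, -0.0322, 0.0082]
tool_rot: [0.553, -0.439, 0.555, 0.439]
contact_force: [0.2, -0.1, -0.1]
gripper_width: -0.0
```

```bash
python3 - <<'E'
from h import *
e=bot.get_obs()['eef_pos'];print(e,pf(e),bot.get_obs()['contact_force'])
snap("side_7",340,180,75,8,[e,e+[0,0,.025]])
E
```

```text
[ 0.45955406 -0.03220031  0.00815737] [-123.74415851   -0.2783539 ] [ 0.24059092 -0.05362179 -0.13829999]
```

View pics/side_7.png

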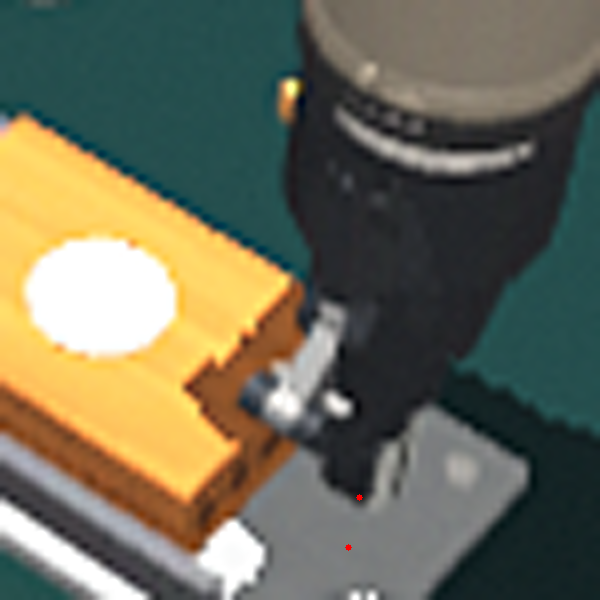

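No contact with the bed at TCP z 8 mm (the bed's top is at 12), so the offset is real. Tips are at z ≈ 33 mm, a good height for pushing. Push the first part.

Call:
drive_tool --slide '[[5.8, -1.4, 0], [11.7, -2.7, 0], [17.5, -4.1, 0], [22.4, -5.2, 0], [27.3, -6.4, 0], [32.1, -7.5, 0], [37, -8.7, 0], [41.9, -9.8, 0]]' --turn '[[0, 0, 0], [0, 0, 0], [0, 0, 0], [0, 0, 0], [0, 0, 0], [0, 0, 0], [0, 0, 0], [0, 0, 0]]' --gripper '[0, 0, 0, 0, 0, 0, 0, 0]'

```text
t: 6.0
eef_pos: [0.5011, -0.0421, 0.0083]
tool_rot: [0.553, -0.439, 0.556, 0.439]
contact_force: [-3.4, -0.2, -0.8]
gripper_width: -0.002
```

```bash
python3 - <<'E'
from h import *
e=bot.get_obs()['eef_pos'];print(e,pf(e),bot.get_obs()['contact_force'])
snap("side_8",300,160,100,6,[e+[0,0,.025]])
E
```

```text
[ 0.50112043 -0.0420622   0.0082685 ] [-81.02410322  -0.40941379] [-3.36332241 -0.21540875 -0.829553  ]
```

View pics/side_8.png

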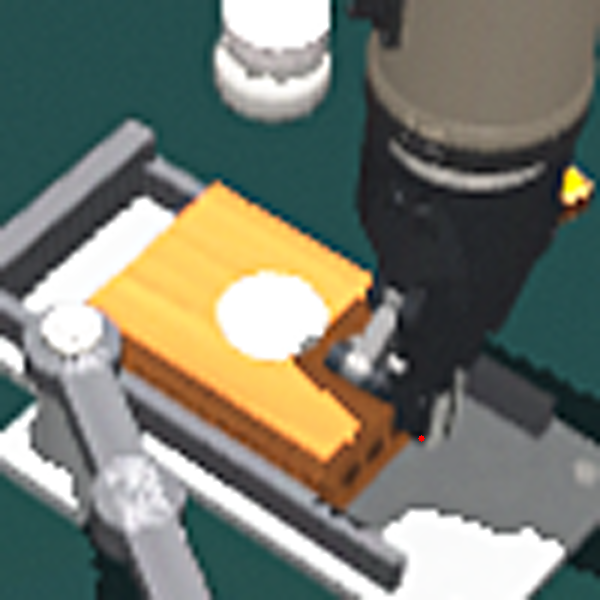

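The mould now slides ahead of the fingertips (3.4 N) and lies flat. Continue.

Call:
drive_tool --slide '[[4.9, -1.1, 0], [9.7, -2.3, 0], [14.6, -3.4, 0], [19.5, -4.6, 0], [24.3, -5.7, 0], [28.2, -6.6, 0], [31.2, -7.3, 0], [33.1, -7.7, 0]]' --turn '[[0, 0, 0], [0, 0, 0], [0, 0, 0], [0, 0, 0], [0, 0, 0], [0, 0, 0], [0, 0, 0], [0, 0, 0]]' --gripper '[0, 0, 0, 0, 0, 0, 0, 0]'

```text
t: 6.85
eef_pos: [0.5362, -0.0501, 0.0085]
tool_rot: [0.554, -0.439, 0.555, 0.439]
contact_force: [-2.2, 0.3, -0.3]
gripper_width: -0.001
```

```bash
python3 - <<'E'
from h import *
e=bot.get_obs()['eef_pos'];print(e,pf(e),bot.get_obs()['contact_force'])
snap("side_9",280,160,100,6,[e+[0,0,.025]])
E
```

```text
[ 0.5361823  -0.05011385  0.00845688] [-45.04992825  -0.25997582] [-2.16461215  0.34170424 -0.25444837]
```

View pics/side_9.png

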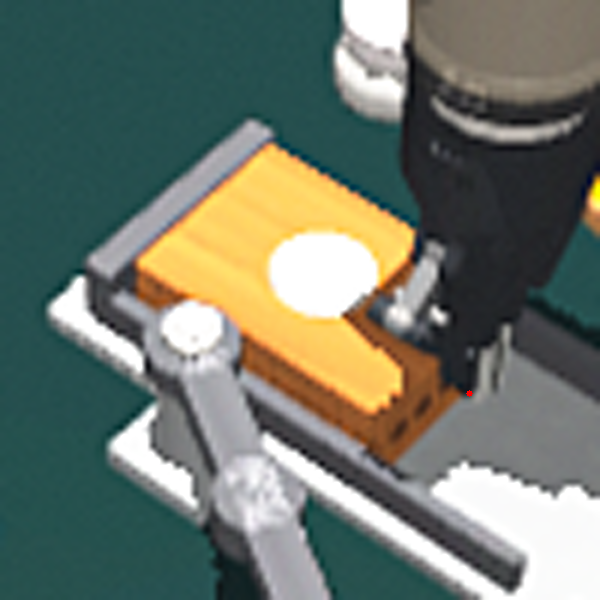

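A few mm left. Small steps until the force rises.

Call:
drive_tool --slide '[[1, -0.2, 0], [2, -0.5, 0], [3, -0.7, 0], [4, -0.9, 0]]' --turn '[[0, 0, 0], [0, 0, 0], [0, 0, 0], [0, 0, 0]]' --gripper '[0, 0, 0, 0]'

```text
t: 7.3
eef_pos: [0.5404, -0.051, 0.0085]
tool_rot: [0.554, -0.439, 0.555, 0.438]
contact_force: [-2.4, 0.5, 1.0]
gripper_width: 0.002
```

Call:
drive_tool --slide '[[1, -0.2, 0], [2, -0.5, 0], [3, -0.7, 0]]' --turn '[[0, 0, 0], [0, 0, 0], [0, 0, 0]]' --gripper '[0, 0, 0]'

```text
t: 7.6
eef_pos: [0.5409, -0.0511, 0.0083]
tool_rot: [0.553, -0.438, 0.556, 0.44]
contact_force: [-11.0, 3.1, 8.2]
gripper_width: -0.001
```

The force jumped to 11 N and the TCP stopped at press x ≈ -40, as predicted for home. One firm nudge, then back off and check.

Call:
drive_tool --slide '[[2, -0.5, 0], [3, -0.7, 0], [3, -0.7, 0]]' --turn '[[0, 0, 0], [0, 0, 0], [0, 0, 0]]' --gripper '[0, 0, 0]'

```text
t: 7.9
eef_pos: [0.5407, -0.0511, 0.008]
tool_rot: [0.551, -0.436, 0.557, 0.442]
contact_force: [-10.2, 3.6, 7.9]
gripper_width: 0.002
```

Call:
drive_tool --slide '[[-5, 1.2, 0], [-15, 3.5, 0], [-25, 5.8, 0], [-30, 7, 40], [-30, 7, 85], [-30, 7, 130]]' --turn '[[0, 0, 0], [0, 0, 0], [0, 0, 0], [0, 0, 0], [0, 0, 0], [0, 0, 0]]' --gripper '[0, 0, 0, 0, 0, 0]'

```text
t: 8.5
eef_pos: [0.5097, -0.0441, 0.1392]
tool_rot: [0.551, -0.436, 0.558, 0.442]
contact_force: [0.9, 0.9, -0.2]
gripper_width: 0.001
```

```bash
python3 - <<'E'
from h import *
e=bot.get_obs()['eef_pos'];print(e,pf(e))
c=snap("side_10",280,160,100,6); t=snap("top_10",270,160,100,6)
def plate(c,x0,x1,y0,y1):
    m=np.zeros((400,640),np.uint8);m[y0:y1,x0:x1]=(c["color"][y0:y1,x0:x1].min(2)>235)
    n,l,s,ce=cv2.connectedComponentsWithStats(m);return [(s[i].tolist(),ce[i].round(1).tolist(),pf(ray(c,ce[i],.054)).round(1).tolist()) for i in range(1,n) if s[i,4]>60]
print(plate(c,315,350,190,220));print(plate(t,320,370,210,250))
th=-.56
for r in (130,):
  for off in(50,):
    x=35-r*np.cos(th)-off*np.sin(th); y=80-r*np.sin(th)+off*np.cos(th); print(x,y,go(x,y,48))
E
```

```text
[ 0.50973607 -0.04409695  0.13920592] [-72.17147714  -0.42746022]
[([324, 198, 17, 14, 191], [332.0, 204.3], [36.4, 1.7])]
[([336, 211, 19, 19, 284], [344.7, 220.2], [34.7, 0.4])]
-48.58385453569993 191.41696128038566 [ 61.7 181.6 -95.7]
```

View pics/side_10.png

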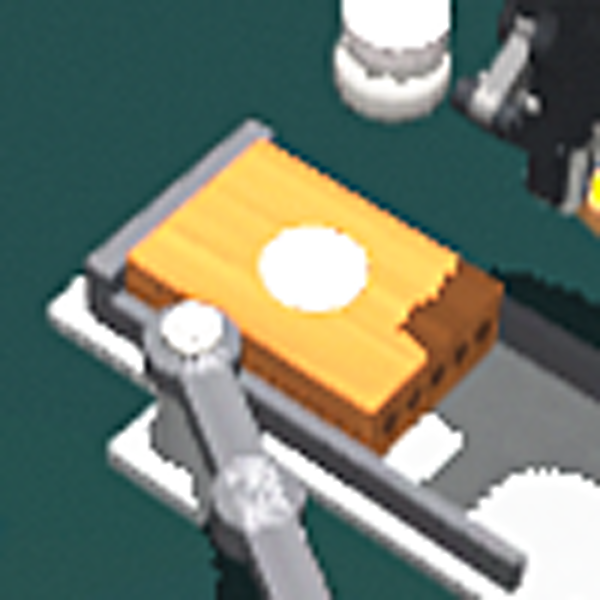

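View pics/top_10.png

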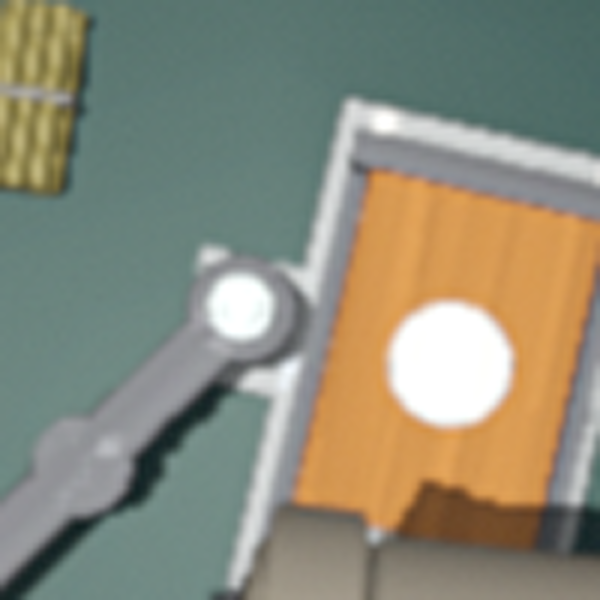

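The mould is home: the plate sits at press x ≈ 34.7 (top view) and 36.4 (side view), and its front edge touches the stop along its whole width. Next, plan the swing: start behind the outer side of the bar, then follow an arc at r ≈ 120 mm with the tips at z ≈ 68 mm.

```bash
cat >> h.py <<'E'
def arc(th,r=120,gap=0,ay=13):
    n=np.array([np.sin(th),-np.cos(th)]); h=11+11*abs(n[0])+ay*abs(n[1])+gap
    return np.array([35,80])-r*np.array([np.cos(th),np.sin(th)])-n*h
E
python3 - <<'E'
from h import *
p=arc(-.56,gap=30);print(p,go(*p,140),"then z to 44")
E
```

```text
[-35.93757979 192.76229163] [ 74.4 180.1  -3.7] then z to 44
```

Call:
drive_tool --slide '[[15, 45, 0], [35, 90, 0], [55, 135, 0], [74, 180, 0], [74, 180, 0], [74, 180, -40], [74, 180, -80], [74, 180, -95], [74, 180, -95]]' --turn '[[0, 0, 0], [0, 0, 0], [0, 0, 0], [0, 0, 0], [0, 0, 0], [0, 0, 0], [0, 0, 0], [0, 0, 0], [0, 0, 0]]' --gripper '[0, 0, 0, 0, 0, 0, 0, 0, 0]'

```text
t: 9.5
eef_pos: [0.5865, 0.1349, 0.0464]
tool_rot: [0.553, -0.438, 0.556, 0.44]
contact_force: [0.5, -0.7, 0.8]
gripper_width: 0.006
```

```bash
python3 - <<'E'
from h import *
e=bot.get_obs()['eef_pos'];print(e,pf(e))
snap("side_11",270,180,150,4,[e+[0,0,.025]]); snap("top_11",220,140,150,4)
for a,b in((-.56,.3),):
  for th in np.arange(-.56,.5,.1): print(round(th,2),go(*arc(th),44))
E
```

```text
[0.58648925 0.13491214 0.04642929] [-38.22680386 191.36165805]
-0.56 [-21.7 -20.9  -5.7]
-0.46 [-32.  -28.1  -5.7]
-0.36 [-41.7 -36.5  -5.7]
-0.26 [-50.5 -46.   -5.7]
-0.16 [-58.3 -56.5  -5.7]
-0.06 [-65.  -67.8  -5.7]
0.04 [-70.2 -79.1  -5.7]
0.14 [-74.2 -89.7  -5.7]
0.24 [ -77.3 -100.7   -5.7]
0.34 [ -79.2 -112.2   -5.7]
0.44 [ -80.1 -123.9   -5.7]
```

View pics/side_11.png

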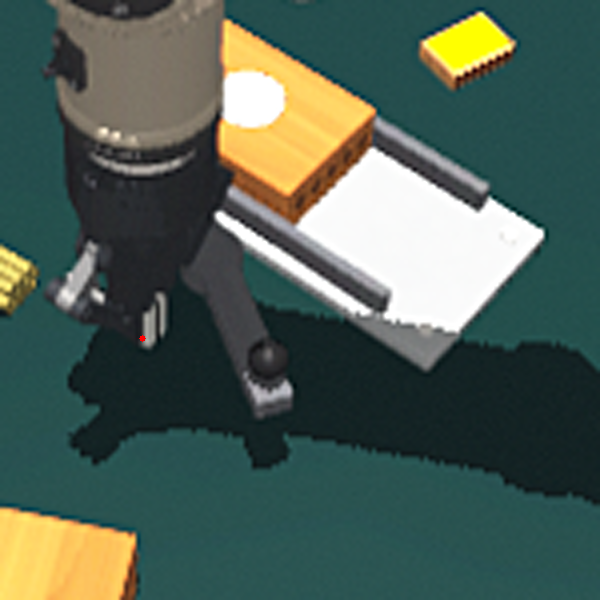

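View pics/top_11.png

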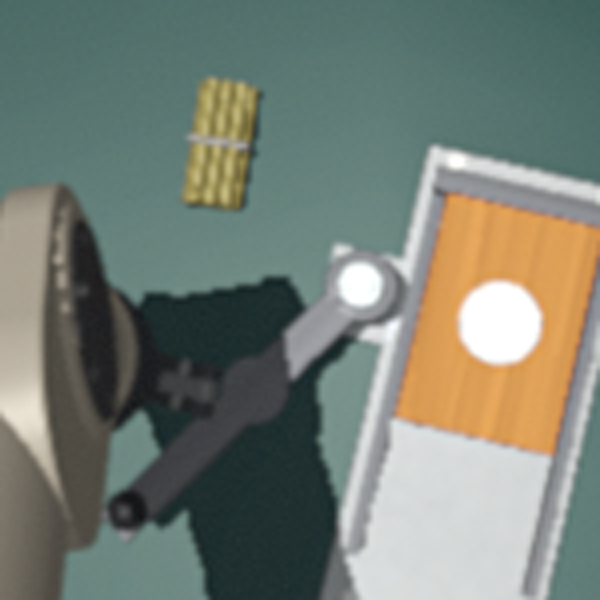

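The tips (side (145,340)) stand on the outer side of the bar, between pad and ball, with a clear gap. Begin the swing.

Call:
drive_tool --slide '[[-8, -8, -4], [-22, -21, -4], [-32, -28, -4], [-42, -37, -4], [-50, -46, -4], [-58, -56, -4], [-65, -68, -4], [-70, -79, -4], [-70, -79, -4]]' --turn '[[0, 0, 0], [0, 0, 0], [0, 0, 0], [0, 0, 0], [0, 0, 0], [0, 0, 0], [0, 0, 0], [0, 0, 0], [0, 0, 0]]' --gripper '[0, 0, 0, 0, 0, 0, 0, 0, 0]'

```text
t: 10.5
eef_pos: [0.5186, 0.0541, 0.0457]
tool_rot: [0.556, -0.438, 0.555, 0.438]
contact_force: [0.1, -0.6, 0.5]
gripper_width: 0.001
```

```bash
python3 - <<'E'
from h import *
e=bot.get_obs()['eef_pos'];print(e,pf(e),bot.get_obs()['contact_force'])
snap("side_12",270,180,150,4,[e+[0,0,.025]])
for th in np.arange(.04,1.6,.1): print(round(th,2),go(*arc(th),42))
E
```

```text
[0.51857972 0.05406566 0.04566465] [-85.92801161  97.16796405] [ 0.09493404 -0.6058162   0.45878804]
0.04 [-0.1  1.  -3.7]
0.14 [-4.1 -9.5 -3.7]
0.24 [ -7.1 -20.6  -3.7]
0.34 [ -9.1 -32.   -3.7]
0.44 [-10.  -43.8  -3.7]
0.54 [ -9.6 -55.8  -3.7]
0.64 [ -8.1 -67.8  -3.7]
0.74 [ -5.3 -79.8  -3.7]
0.84 [ -1.2 -91.5  -3.7]
0.94 [   4.2 -103.    -3.7]
1.04 [  10.8 -113.9   -3.7]
1.14 [  18.6 -124.1   -3.7]
1.24 [  27.6 -133.6   -3.7]
1.34 [  37.7 -142.1   -3.7]
1.44 [  48.7 -149.6   -3.7]
1.54 [  60.6 -155.8   -3.7]
```

View pics/side_12.png

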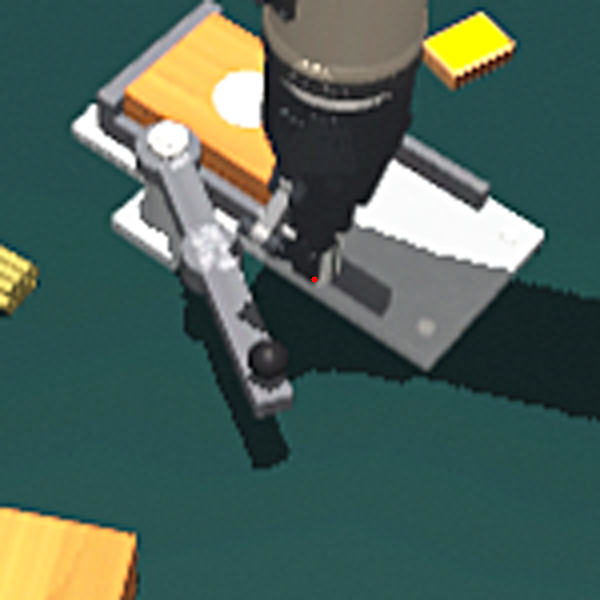

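The bar did not move: the ball is still at (268,360), so the tips crossed above it as well. The tip offset must therefore exceed 34 mm, and the single-view estimate was ambiguous along the ray. Triangulating the tip from the pair top_11 / side_11.

```bash
python3 - <<'E'
from h import *
t,s=cam("top"),cam("side")
P=lambda c:np.array([[c["f"],0,c["cx"]],[0,c["f"],c["cy"]],[0,0,1]])@np.c_[c["R"],c["t"]]
for tp in((212,390),(185,385)):
    a=np.array([220+tp[0]/4-.4,140+tp[1]/4-.4]);b=np.array([270+148/4-.4,180+343/4-.4])
    X=cv2.triangulatePoints(P(t),P(s),a.reshape(2,1),b.reshape(2,1));X=X[:3,0]/X[3];print(X,X-[.5865,.1349,.0464],proj(t,X)-a,proj(s,X)-b)
im=cv2.imread("pics/top_11.png")[300:450,60:260];cv2.imwrite("pics/z.png",cv2.resize(im,(800,600)))
E
```

```text
[0.59048219 0.10114008 0.02082024] [ 0.00398219 -0.03375992 -0.02557976] [-2.40978004 -6.08049719] [4.01872543 0.4228983 ]
[0.58834184 0.11241965 0.03730866] [ 0.00184184 -0.02248035 -0.00909134] [-1.57864117 -4.112135  ] [2.70757538 0.32278049]
```

View pics/z.png

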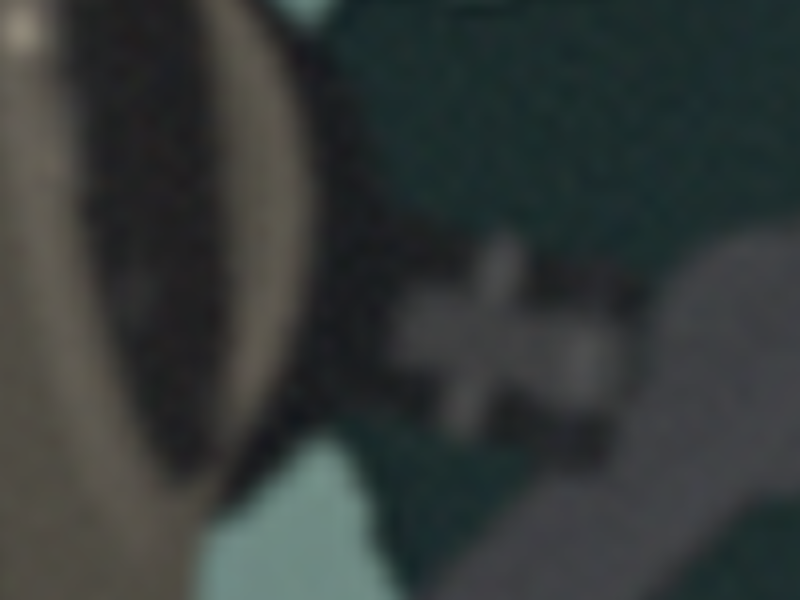

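The shared tip isn't visible in the top view, so that pairing is invalid (3 to 6 px residuals). I'll bracket it by contact evidence instead: no mould contact at TCP z 33.5, mould contact at 8, no bar contact at 45.7. That puts the offset at 34–46 mm. TCP z ≈ 24 gives tips at 58–70 mm, which meets the bar (64–80) and clears the mould (54). Going back over the bar, then lowering on the outer side.

Call:
drive_tool --slide '[[0, 0, 12], [5, 12, 15], [15, 32, 15], [33, 54, 15], [54, 71, 15], [70, 82, 15], [72, 84, 0], [72, 84, -18], [72, 84, -22], [72, 84, -22]]' --turn '[[0, 0, 0], [0, 0, 0], [0, 0, 0], [0, 0, 0], [0, 0, 0], [0, 0, 0], [0, 0, 0], [0, 0, 0], [0, 0, 0], [0, 0, 0]]' --gripper '[0, 0, 0, 0, 0, 0, 0, 0, 0, 0]'

```text
t: 11.65
eef_pos: [0.5904, 0.1404, 0.0225]
tool_rot: [0.555, -0.438, 0.555, 0.439]
contact_force: [-0.6, -0.2, 0.0]
gripper_width: 0.001
```

```bash
python3 - <<'E'
from h import *
e=bot.get_obs()['eef_pos'];print(e,pf(e),bot.get_obs()['contact_force'])
snap("side_13",270,180,150,4,[e,e+[0,0,.025],e+[0,0,.035]])
for th in np.arange(-.56,.1,.1): print(round(th,2),go(*arc(th),24))
E
```

```text
[0.59042036 0.14041906 0.02254297] [-35.65392944 197.61945922] [-0.63795131 -0.21889773  0.00533013]
-0.56 [-23.5 -25.9   0.5]
-0.46 [-33.9 -33.1   0.5]
-0.36 [-43.5 -41.5   0.5]
-0.26 [-52.3 -51.    0.5]
-0.16 [-60.1 -61.4   0.5]
-0.06 [-66.8 -72.8   0.5]
0.04 [-72.1 -84.1   0.5]
```

View pics/side_13.png

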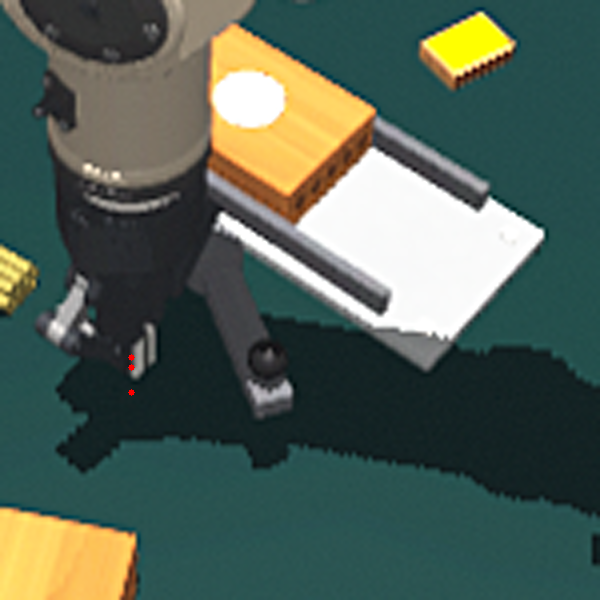

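Call:
drive_tool --slide '[[-12, -13, 0], [-23.5, -26, 0], [-34, -33, 0], [-43.5, -41.5, 0], [-43.5, -41.5, 0]]' --turn '[[0, 0, 0], [0, 0, 0], [0, 0, 0], [0, 0, 0], [0, 0, 0]]' --gripper '[0, 0, 0, 0, 0]'

```text
t: 12.2
eef_pos: [0.5464, 0.0976, 0.0238]
tool_rot: [0.555, -0.438, 0.555, 0.439]
contact_force: [0.6, -0.8, 1.1]
gripper_width: -0.004
```

```bash
python3 - <<'E'
from h import *
e=bot.get_obs()['eef_pos'];print(e,pf(e),bot.get_obs()['contact_force'])
snap("side_14",270,180,150,4,[e+[0,0,.025]])
E
```

```text
[0.54642098 0.09762959 0.02380315] [-68.74573369 145.92984658] [ 0.58106847 -0.76452096  1.07508059]
```

View pics/side_14.png

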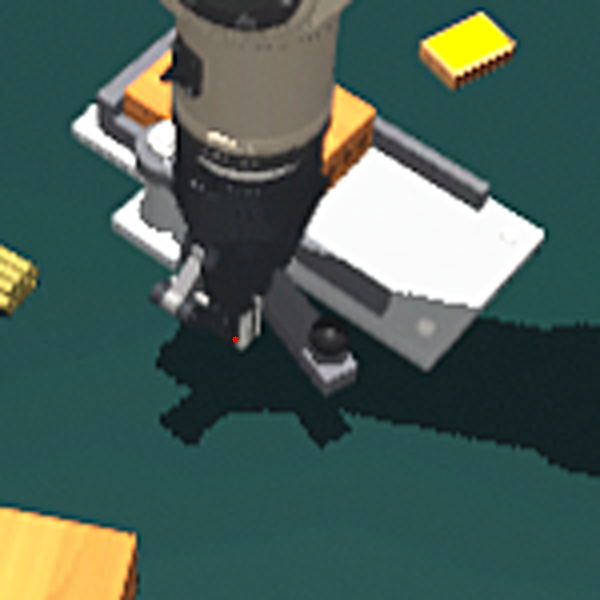

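Now the bar moves with the fingertips (the ball went from (268,360) to (328,338)). I'll raise toward TCP z 34, a height already shown to clear the mould, keep pushing, and see whether the bar still follows.

```bash
cat >> h.py <<'E'
def barang(px_side=None,px_top=None):
    c=cam("side") if px_side is not None else cam("top")
    p=pf(ray(c,px_side if px_side is not None else px_top,.096)); d=p-[35,80]; return np.hypot(*d),np.arctan2(-d[1],-d[0])
E
python3 - <<'E'
from h import *
print(barang((270+328/4-.4,180+338/4-.4)))
for th in np.arange(-.36,.5,.1): print(round(th,2),go(*arc(th),34))
E
```

```text
(np.float64(169.07468249381657), np.float64(-0.35873683465484374))
-0.36 [ 0.  -0.2 10.3]
-0.26 [-8.7 -9.7 10.3]
-0.16 [-16.6 -20.2  10.3]
-0.06 [-23.2 -31.5  10.3]
0.04 [-28.5 -42.8  10.3]
0.14 [-32.5 -53.4  10.3]
0.24 [-35.5 -64.4  10.3]
0.34 [-37.5 -75.9  10.3]
0.44 [-38.4 -87.6  10.3]
```

Call:
drive_tool --slide '[[-2, -2, 3], [-5, -5, 6], [-9, -10, 10], [-16.5, -20, 10], [-16.5, -20, 10]]' --turn '[[0, 0, 0], [0, 0, 0], [0, 0, 0], [0, 0, 0], [0, 0, 0]]' --gripper '[0, 0, 0, 0, 0]'

```text
t: 12.8
eef_pos: [0.5299, 0.0769, 0.0338]
tool_rot: [0.555, -0.437, 0.555, 0.439]
contact_force: [-0.5, 0.5, -0.3]
gripper_width: -0.001
```

```bash
python3 - <<'E'
from h import *
e=bot.get_obs()['eef_pos'];print(e,pf(e),bot.get_obs()['contact_force'])
snap("side_15",270,180,150,4,[e+[0,0,.025]])
for th in np.arange(-.16,1.7,.1): print(round(th,2),go(*arc(th),34))
E
```

```text
[0.52989997 0.07691021 0.03381228] [-80.11096562 121.99101244] [-0.53770031  0.48532413 -0.26720734]
-0.16 [0.9 1.4 0.3]
-0.06 [ -5.8 -10.    0.3]
0.04 [-11.1 -21.3   0.3]
0.14 [-15.1 -31.8   0.3]
0.24 [-18.1 -42.9   0.3]
0.34 [-20.1 -54.4   0.3]
0.44 [-20.9 -66.1   0.3]
0.54 [-20.6 -78.1   0.3]
0.64 [-19.1 -90.1   0.3]
0.74 [ -16.2 -102.1    0.3]
0.84 [ -12.2 -113.8    0.3]
0.94 [  -6.8 -125.3    0.3]
1.04 [  -0.2 -136.2    0.3]
1.14 [   7.7 -146.5    0.3]
1.24 [  16.6 -155.9    0.3]
1.34 [  26.7 -164.4    0.3]
1.44 [  37.7 -171.9    0.3]
1.54 [  49.6 -178.1    0.3]
1.64 [  60.4 -182.7    0.3]
```

View pics/side_15.png

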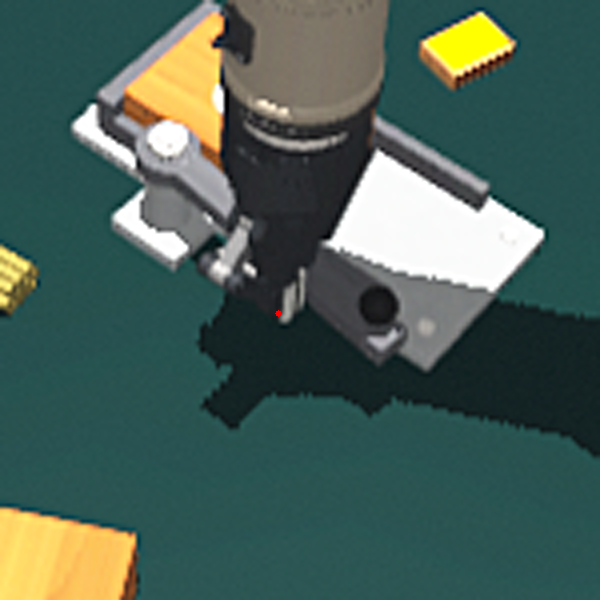

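The bar still follows at TCP z 34. Check the angle, then continue the arc at z ≈ 36.

```bash
python3 -c "
from h import *
print(barang((270+378/4-.4,180+304/4-.4)))"
```

```text
(np.float64(167.42286989748868), np.float64(-0.1431863781466963))
```

Call:
drive_tool --slide '[[-6, -10, 1], [-11, -21, 2], [-15, -32, 2], [-18, -43, 2], [-20, -54, 2], [-21, -66, 2], [-21, -66, 2]]' --turn '[[0, 0, 0], [0, 0, 0], [0, 0, 0], [0, 0, 0], [0, 0, 0], [0, 0, 0], [0, 0, 0]]' --gripper '[0, 0, 0, 0, 0, 0, 0]'

```text
t: 13.6
eef_pos: [0.5089, 0.0096, 0.0356]
tool_rot: [0.556, -0.437, 0.556, 0.438]
contact_force: [0.6, -0.4, -0.7]
gripper_width: 0.0
```

```bash
python3 - <<'E'
from h import *
e=bot.get_obs()['eef_pos'];print(e,pf(e),bot.get_obs()['contact_force'])
snap("side_16",290,160,150,4,[e+[0,0,.025]])
for th in np.arange(.44,1.7,.1): print(round(th,2),go(*arc(th),36))
E
```

```text
[0.5089276  0.00960963 0.03561428] [-85.19637123  51.68206863] [ 0.63185049 -0.42684858 -0.71322518]
0.44 [0.3 0.8 0.5]
0.54 [  0.6 -11.1   0.5]
0.64 [  2.2 -23.2   0.5]
0.74 [  5.  -35.1   0.5]
0.84 [  9.1 -46.9   0.5]
0.94 [ 14.4 -58.3   0.5]
1.04 [ 21.1 -69.3   0.5]
1.14 [ 28.9 -79.5   0.5]
1.24 [ 37.9 -89.    0.5]
1.34 [ 47.9 -97.5   0.5]
1.44 [  59.  -104.9    0.5]
1.54 [  70.8 -111.2    0.5]
1.64 [  81.6 -115.8    0.5]
```

View pics/side_16.png

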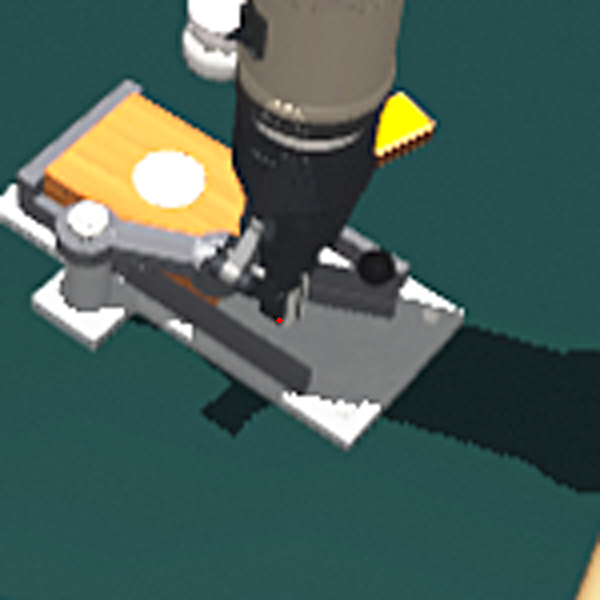

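The bar follows as planned (ball now at (378,265), arm over the bed). Continue to ≈1.24.

Call:
drive_tool --slide '[[0.5, -11, 1], [2, -23, 1], [5, -35, 1], [9, -47, 1], [14, -58, 1], [21, -69, 1], [29, -79, 1], [38, -89, 1], [38, -89, 1]]' --turn '[[0, 0, 0], [0, 0, 0], [0, 0, 0], [0, 0, 0], [0, 0, 0], [0, 0, 0], [0, 0, 0], [0, 0, 0], [0, 0, 0]]' --gripper '[0, 0, 0, 0, 0, 0, 0, 0, 0]'

```text
t: 14.55
eef_pos: [0.5487, -0.0806, 0.0367]
tool_rot: [0.556, -0.437, 0.556, 0.437]
contact_force: [-0.1, -0.7, -0.9]
gripper_width: -0.003
```

```bash
python3 - <<'E'
from h import *
e=bot.get_obs()['eef_pos'];print(e,pf(e),bot.get_obs()['contact_force'])
snap("side_17",270,140,150,4,[e+[0,0,.025]]);snap("top_17",270,150,150,4)
for th in np.arange(1.24,1.7,.05): print(round(th,2),go(*arc(th),36))
E
```

```text
[ 0.54866703 -0.08062056  0.03668024] [-25.94230492 -27.11936292] [-0.13917263 -0.72401414 -0.86603452]
1.24 [-0.3  0.6 -0.4]
1.29 [ 4.6 -3.8 -0.4]
1.34 [ 9.8 -7.9 -0.4]
1.39 [ 15.2 -11.7  -0.4]
1.44 [ 20.8 -15.3  -0.4]
1.49 [ 26.7 -18.6  -0.4]
1.54 [ 32.7 -21.5  -0.4]
1.59 [ 38.4 -24.1  -0.4]
1.64 [ 43.5 -26.2  -0.4]
1.69 [ 48.7 -28.   -0.4]
```

View pics/side_17.png

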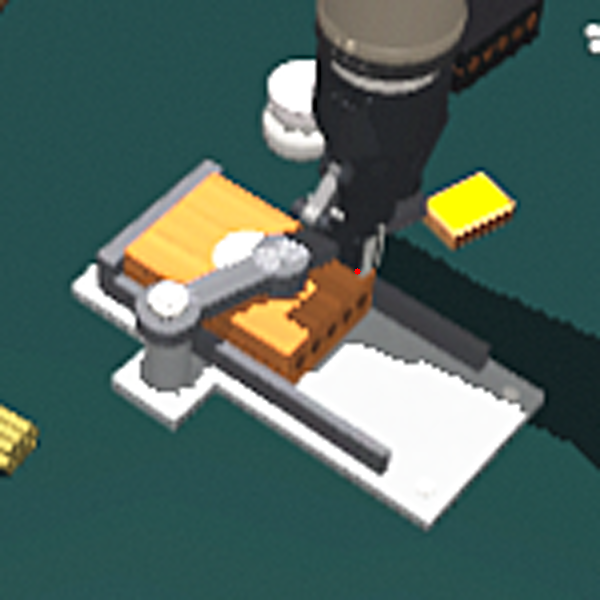

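View pics/top_17.png

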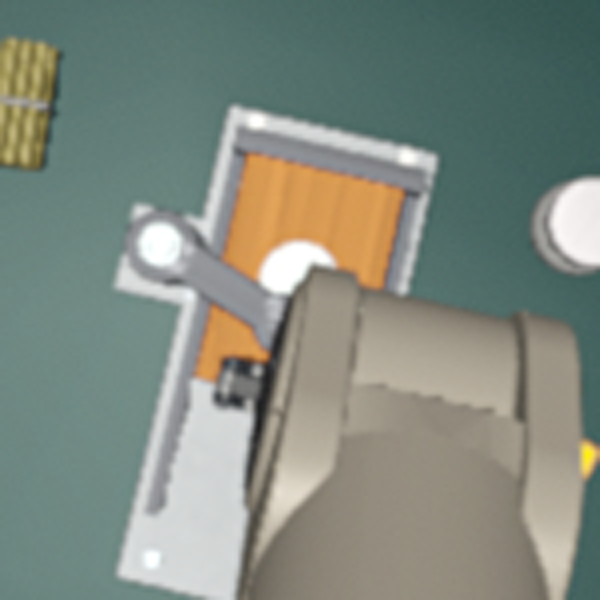

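Mould still home, and the arm is at ≈1.2 with its pad (side (283,255)) short of the plate. Going on to ≈1.47.

Call:
drive_tool --slide '[[5, -4, 0], [10, -8, 0], [15, -12, 0], [20, -15, 0], [24.5, -17.5, 0], [24.5, -17.5, 0]]' --turn '[[0, 0, 0], [0, 0, 0], [0, 0, 0], [0, 0, 0], [0, 0, 0], [0, 0, 0]]' --gripper '[0, 0, 0, 0, 0, 0]'

```text
t: 15.25
eef_pos: [0.5726, -0.0971, 0.0365]
tool_rot: [0.556, -0.437, 0.556, 0.437]
contact_force: [0.7, -0.8, -0.6]
gripper_width: 0.001
```

```bash
python3 - <<'E'
from h import *
e=bot.get_obs()['eef_pos'];print(e,pf(e),bot.get_obs()['contact_force'])
s=snap("side_18",290,160,100,6);
# expected pad-top pixel at given angles
for th in(1.3,1.4,1.5,1.57): print(th,(proj(s,[*w(35-80*np.cos(th),80-80*np.sin(th)),.085])-[290,160])*6,(proj(s,[*w(35,80),.087])-[290,160])*6)
E
```

```text
[ 0.5726119  -0.09709218  0.03649346] [  1.1259122  -37.70153807] [ 0.68786064 -0.76753416 -0.60348625]
1.3 [297.57637436 243.93765707] [134.4558521 325.6834338]
1.4 [284.92756503 232.18049243] [134.4558521 325.6834338]
1.5 [270.90658805 221.43753989] [134.4558521 325.6834338]
1.57 [260.34996379 214.56821559] [134.4558521 325.6834338]
```

View pics/side_18.png

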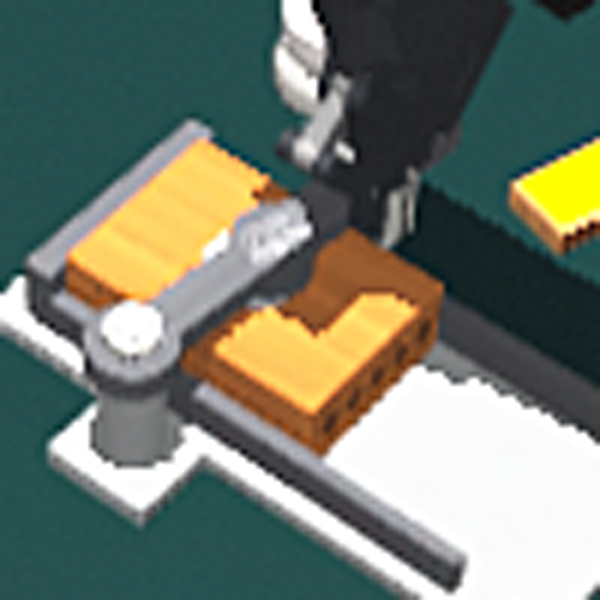

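Pad top at ≈(275,230), so ≈1.45 rad, in line with the nominal path. Finish to 1.57.

Call:
drive_tool --slide '[[4, -1.7, 0], [8, -3.4, 0], [11.5, -4.7, 0], [11.5, -4.7, 0]]' --turn '[[0, 0, 0], [0, 0, 0], [0, 0, 0], [0, 0, 0]]' --gripper '[0, 0, 0, 0]'

```text
t: 15.7
eef_pos: [0.5845, -0.102, 0.0365]
tool_rot: [0.556, -0.437, 0.556, 0.437]
contact_force: [-0.1, 0.6, -0.7]
gripper_width: -0.004
```

Call:
drive_tool --slide '[[-8, 2, 0], [-20, 5, 2], [-30, 7, 30], [-30, 7, 75], [-50, 15, 120], [-80, 60, 130], [-80, 105, 130], [-80, 150, 130], [-80, 200, 130], [-80, 245, 130]]' --turn '[[0, 0, 0], [0, 0, 0], [0, 0, 0], [0, 0, 0], [0, 0, 0], [0, 0, 0], [0, 0, 0], [0, 0, 0], [0, 0, 0], [0, 0, 0]]' --gripper '[0, 0, 0, 0, 0, 0, 0, 0, 0, 0]'

```text
t: 16.7
eef_pos: [0.503, 0.1451, 0.1669]
tool_rot: [0.556, -0.437, 0.555, 0.438]
contact_force: [1.2, -0.5, 0.8]
gripper_width: -0.0
```

```bash
python3 - <<'E'
from h import *
e=bot.get_obs()['eef_pos'];print(e,pf(e),bot.get_obs()['contact_force'])
snap("side_19",290,160,100,6);t=snap("top_19",290,160,100,6)
for th in(1.4,1.5,1.57,1.65): print(th,"ball px top",(proj(t,[*w(35-170*np.cos(th),80-170*np.sin(th)),.096])-[290,160])*6)
E
```

```text
[0.502984   0.14506989 0.16688341] [-121.84988506  182.22450819] [ 1.2213484  -0.46346796  0.82497939]
1.4 ball px top [563.27272436 492.68854231]
1.5 ball px top [579.3820481  446.91628895]
1.57 ball px top [587.86047869 414.085288  ]
1.65 ball px top [594.67965399 376.0088106 ]
```

View pics/side_19.png

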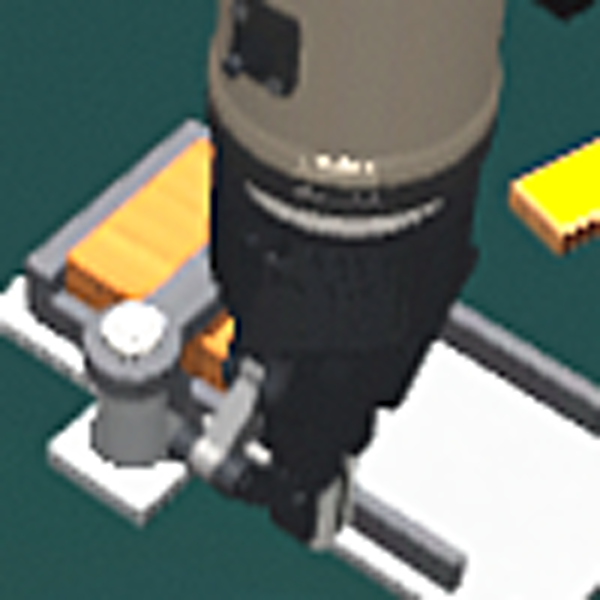

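View pics/top_19.png

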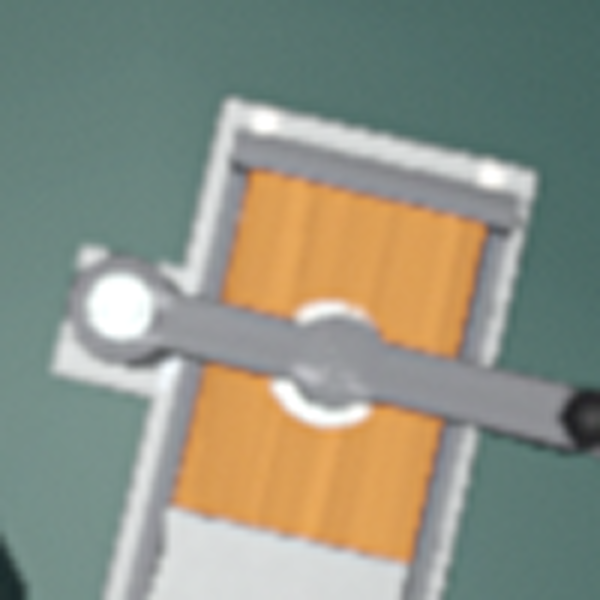

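```bash
python3 - <<'E'
from h import *
t=cam("top")
P=lambda x,y,z: pf(ray(t,(x/6+290-.4,y/6+160-.4),z)).round(1)
print("ball",P(590,417,.096),"bar angle",barang(px_top=(290+590/6-.4,160+417/6-.4)))
print("pad",[P(335,357,z) for z in(.080,.087)],"plate ellipse centre",P(325,364,.054),"exp plate px(35,0)",(proj(t,[*w(35,0),.054])-[290,160])*6)
print("front edge",P(248,170,.054),P(487,224,.054),"rear",P(175,508,.054),P(414,560,.054))
for n,p in dict(matchbox=(406,264),tin=(417,206),bundle=(275,176)).items(): pass
cv2.imwrite("pics/top_20.png",t["color"][:,:,::-1])
a=cv2.imread("pics/top0.png")
for n,(x,y) in dict(matchbox=(406,264),tin=(417,206),bundle=(275,176)).items():
    d=cv2.absdiff(a,t["color"][:,:,::-1])[y-14:y+14,x-14:x+14].max(); print(n,"max diff",d)
E
```

```text
ball [ 34.7 -89.9] bar angle (np.float64(169.95014061547775), np.float64(1.5688405238131606))
pad [array([35.7,  0.8]), array([35.1,  1.2])] plate ellipse centre [34.2  2.4] exp plate px(35,0) [329.45173024 361.02099007]
front edge [98.  46.6] [ 98.8 -44.4] rear [-30.1  44. ] [-28.2 -45.4]
matchbox max diff 9
tin max diff 6
bundle max diff 7
```

All checks agree: arm at 1.569 rad, pad about 2 mm from the plate's centre, mould home, bystanders unmoved, robot clear. Handing in.

```bash
python3 -c "
from h import *
print(bot.hand_in())"
```

```text
the job is handed in; nothing more can be done
None
```

I pushed the mould home against the end stop with shut fingertips, then pushed the swing arm round until its pad stood over the plate. I then withdrew the robot clear of everything and handed in at about t = 17 s.

**Last checks, from the top camera:**
- **Mould:** it is home. The front edge measured at press x ≈ 98–99 mm and the rear edge at about -29 mm, against 100 and -30 when fully home. While pushing, the force jumped from about 2 N to 11 N at the stop.
- **Swing arm:** it stands at 1.569 rad, with the ball 170 mm from the pivot as it should be.
- **Pad:** its centre is about 1–3 mm from the plate's centre.
- **Matchbox, tin and bundle:** their image patches are unchanged from the first picture.

**What failed or disagreed:**
- **Fingertip height:** the real fingertips sit well above the reported tool point. The first push therefore passed over the mould, and the first swing passed over the bar, both without moving anything. I corrected both by working at lower heights.
- **Size of that offset:** the side view suggested about 25 mm, while the missed contacts pointed to more than 34 mm. I did not resolve the difference.
- **Press origin:** it lies about 10 mm ahead of the bed's middle, not at it. I corrected for that before the first push.
- **Final side view:** the robot blocked it, so the last checks rest on the top view only.

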